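# Close the photometer's lamp bay and switch its isolator on

### The arm

A 7-joint arm with a two-finger parallel gripper is mounted at the origin on the work surface. World frame = base frame: x ahead of the robot, y to its left, z up, the work surface at z = 0. Lengths are in mm, angles in degrees, forces in N, time in s.
With the tool pointing down it reaches from about 350 to 900 mm from the base axis. Payload 8.1 kg.
Tool frame: the origin (TCP) lies at the very end of the fingers, on their centre line; the grasp point (between the pads) lies 19 mm behind it; z points along the fingers, y is the line along which they close (so a half turn about z gives the same grasp; the last joint's range is limited). The gripper opens to 85 mm and grips with 20 to 120 N. Pads are 22 mm wide; open, the fingers measure 114 mm over their backs; the gripper's body (76 mm by 85 mm) begins 54 mm behind the grasp point. The pads swing forward as they close: fully open they stand 13 mm farther back than shut.
Start: joints at [-74.232, 24.895, 1.432, 90.138, -0.665, 64.973, -4.303], TCP at [230.575, 580.927, 231.323] pointing down, gripper open.
Joint ranges: [-149.89, 149.89], [-25.12, 119.58], [-72.63, 75.52], [4.76, 147.25], [-75.54, 255.54], [6.69, 114.76], [-157.13, 157.13]. Speed limits (degrees/s): [127.2, 127.2, 172.46, 172.46, 180, 180, 180].

### API

Orientations are given as a 3x3 rotation matrix whose columns are the frame's x, y, z axes.
In Python, from cell import read_state, capture, get_calibration, close_job, cut_out gives the robot as it stands.
- The arm moves only by the tool step_arm, never from a script. Its argument "increments" is a list of rows, each a list of 3 entries, a list of its own where there are three numbers: the shift along the tool's x, y, z in units of 50 mm (1.0 is 50 mm), then the turn, a rotation vector about the tool's x, y, z in units of 8 degrees (1.0 is 8 degrees), then the finger opening in mm, from 0 to 85.4. A call has 1 to 20 rows; each row shifts and turns the commanded pose from where the row before left it, along the tool's axes as they then stand; what a row does not reach is not made up. A row lasts 1/10 s, in which the tool goes at most 50 mm and 8.59 degrees, less where a joint would pass 70% of its speed; a pose out of reach is approached as far as the arm can. A call is refused whole if a number of a shift passes 1 or a number of a turn 1, either way. A call with a gripper value outside its range is refused whole. The fingers move at their own pace and stop on an object; "squeeze" is the grip in N (left out, the last holds). Time passes only in rows, so rows that do not move let the fingers close. It gives the time, the measured TCP pose, the force, the opening and the grip force at its end, in the units of the state.
- read_state(): the state, without advancing time (a new reading comes with each control period).
- capture(name): name is "scene" or "top" or "wrist"; returns the picture (420x560x3 uint8, red, green, blue); there is no depth.
- get_calibration(name): a dict with "K" (3x3 intrinsics, pixels), "camera_from_world" (4x4, takes a point from world to camera coordinates). Camera axes: x right, y up, looking along -z (the intrinsics and any distortion apply to the point x, -y, -z); pixel columns grow to the right and rows downward; lengths in mm; the calibration is good to about 2 mm. The wrist camera is an equidistant fisheye: a pixel r from the principal point sees the ray r / f radians off the axis. A picture is of the moment at which its call begins: read the wrist's pose just before it. get_calibration takes no time and is no camera call; for the wrist camera it gives the pose at the moment of the call.
- close_job(): hands the job in; it is judged then, once.
Trained networks look in the newest picture that a camera, given by its name, has taken for a name from the list of things; names that differ only in an ending like _2 or _b are one class to them, and where a whole thing is asked for, a point or a joint stands for the part that bears it (a point fixed in the world has none). Each returns a list of dicts, best first, with "p" (0 to 1); they miss things now and then, are a little off and sometimes report something else, mostly with a low value. They report only what shows in the picture. A call takes as long as a camera call. They do not tell look-alikes from the thing itself.
- cut_out(camera, thing): "region" (420x560 bool, what is visible of it) and "extent" ([centre column, centre row, width, height] in pixels, round what is visible of it).
The state is a dict: "t": time; "qpos": joint angles; "dq": joint speeds; "tau": joint torques, N m; "ee_pos": TCP position; "eef_rot": TCP orientation; "ft_force": force on the tool from outside, world axes, zero at the start; "moment": the same for the moment, N m; "width": finger opening in mm; "gripper_force": force on a finger pad.
Only numpy, scipy, OpenCV 4.12 (cv2) and the standard library are available. Lean on these libraries where they do the work, as an engineer would, in place of code of your own. Each camera call takes 0.05 s, during which the arm holds its last target. There are 200 camera calls.

### The job

Put the loose cover plate back on the photometer's open lamp bay: tilt one edge under the lip at the back of the recess, then level the plate down flush. Swing the cover bolt fully across the plate, then turn the isolator, which the bolt frees, fully to on. Leave everything else on the bench and on the photometer standing where it is.

Things in the scene. Friction and masses are not known exactly. Their poses are not given: they have to be found in the camera images.
- photometer: Cream bench photometer, fixed. 280 mm deep (x), 330 wide (y), flat deck 90 mm above the bench. Origin: centre of underside; x from its sloped keypad front to its back, y to its left, z up. The front slopes from the deck edge (x -95) down to 45 mm high (x -140). On it: open lamp bay (left), cover bolt (pivot x -5, y 0), isolator (pivot x 53, y -80), vials and a box at its front corners
- seat (a point): Middle of the bay's recess at ledge height, 84 mm above the bench (photometer x 43, y 88 mm); axes as the photometer's. The cover's origin lies here when seated. The recess spans photometer x -24 to 110, y 31 to 145 mm, is 6 mm deep and has a 10 mm ledge all round to carry the cover; the opening inside the ledge shows the lamp
- lip (a point): Middle of the lower front edge of the fixed aluminium lip along the back of the recess (photometer x 100, y 88, z 95 mm). Lip: 110 mm long, 5 mm thick, overhangs the recess by 10 mm (x 100 to 110), 11 mm above the ledge, 5 mm above the deck. So the 6 mm cover neither drops straight in nor slides in flat: its back edge goes under tilted down about 10 degrees
- cover: Loose lamp-bay cover: cream plate 130 (its x) x 110 (its y) x 6 mm with a steel bow handle, about 0.24 kg, the same either way round. Lies flat on the bench, handle up, left or right of the photometer. Origin: centre of underside. Seated, its x lies along the photometer's x (either way), 2 mm play each side, top flush with the deck
- cover_grip (a point): Middle of the cover's handle bar, 31 mm above the plate's underside, over the plate's centre; axes as the cover's. Bar: flat-sided, 90 mm long along the cover's y, 12 mm wide in x, 14 mm high (24 to 38 mm above the underside), on a 12 mm leg at each end; open between the legs
- bolt (a joint): Steel cover bolt on an upright pivot. 0 = open: handle to the photometer's front (-x). Grows counter-clockwise from above to 1.57 = home: handle to its right (-y), tongue over the seated cover's front part. Starts at 0 to 0.3. About 2 N at the handle moves it; stays where left; hard stops at both ends. A cover that is not down bars the tongue
- bolt_pivot (a point): Bolt's axis at deck height, 90 mm above the bench; axes as the photometer's. On the far side from the handle a tongue 60 mm long, 16 wide, 3 to 9 mm above the deck. Below the hub a steel interlock sector of 54 mm radius, 3 to 11 mm above the deck, holds the isolator until the bolt is past about 1.3 rad; with the isolator on it cannot be drawn back below that
- bolt_handle (a point): Point on the bolt's handle 75 mm from its axis, at mid height (21 mm above the deck). The handle is a bar 14 mm wide, 12 to 30 mm above the deck, ending in a round boss (20 mm diameter, up to 40 mm above the deck) 98 mm from the axis; free space under it near the end. Its own x points from handle to tongue
- isolator (a joint): Black rotary isolator on an upright pivot. 0 = off: handle to the photometer's back (+x). Grows clockwise from above to 1.57 = on: handle to its right (-y). Starts at 0 to 0.1; held within about 0.25 until the bolt is home, then about 2 N at the handle moves it; stays where left; hard stops at both ends
- isolator_pivot (a point): Isolator's axis at deck height, 90 mm above the bench; axes as the photometer's. Hub 40 mm diameter, 32 mm high; below it, on the far side from the handle, a steel interlock sector of 56 mm radius, 3 to 11 mm above the deck
- isolator_handle (a point): Point on the isolator's handle 68 mm from its axis, at mid height (21 mm above the deck). The handle is a bar 14 mm wide, 12 to 30 mm above the deck, out to 82 mm from the axis; free space under it. Its own x points outwards along the handle
- rack: Bystander, to be left alone: white block tube rack, 110 x 74 mm, 50 mm tall, with capped tubes standing in it up to 90 mm high; origin: centre of its underside
- vial_a: Bystander, to be left alone: amber vial on the photometer's front deck, 30 mm diameter, 58 mm tall; origin: centre of its underside
- vial_b: Bystander, to be left alone: second amber vial beside it, 30 mm diameter, 58 mm tall; origin: centre of its underside
- cuvettes: Bystander, to be left alone: small white box with grey lid on the photometer's front right deck, 46 mm square, 28 mm tall; origin: centre of its underside
- reagent_a: Bystander, to be left alone: white reagent bottle with red cap, 48 mm diameter, 105 mm tall; origin: centre of its underside
- reagent_b: Bystander, to be left alone: white reagent bottle with grey cap, 48 mm diameter, 105 mm tall; origin: centre of its underside
- beaker: Bystander, to be left alone: glass beaker, 70 mm diameter, 85 mm tall; origin: centre of its underside
- jar: Bystander, to be left alone: clear jar with yellow lid, 68 mm diameter, 75 mm tall; origin: centre of its underside
Not all that is in view belongs to the job. There is more than one size of the cover; the job needs the middle-sized.

How it is judged:
By the outcome, as a careful person would: the job done as asked, in the order asked, and still so for the second after the job is handed in, with the robot touching nothing.
It also fails if it takes over 69 s, if anything falls off the work surface, if the arm or the gripper's body presses on something with over 40 N, if the wrist force passes 120 N, or if a joint passes its speed limit or range.

## Working session

There is one attempt and no reset: what is moved stays moved. The work goes in short steps, Python scripts to look and compute and a tool call to move; the robot and the scene stay as the last step left them, time stands still between calls to the robot, and variables do not carry over. Pictures are saved under pics/ and viewed, at most 10 in all, crops included, and the job is handed in when it is done.

Besides the shell and the picture viewer there is one more tool, called after "Call:" as name(argument=value, ...) on one line, values as JSON. step_arm: Moves the arm, as the interface text tells. Its arguments: {"type":"object","properties":{"increments":{"type":"array","items":{"type":"array"}},"squeeze":{"type":"number"}},"required":["increments"]}

```bash
mkdir -p pics; ls; python3 - <<'E'
from cell import *
import cv2,numpy as np
for n in("scene","top"):
    im=capture(n); cv2.imwrite(f"pics/{n}0.png",im[:,:,::-1])
    c=get_calibration(n); print(n,np.round(c["K"],1).tolist(),np.round(c["camera_from_world"],3).tolist(),[k for k in c])
    for th in("photometer","cover","bolt","isolator"):
        print(th,[(round(d["p"],2),np.round(d["extent"]).tolist()) for d in cut_out(n,th)])
s=read_state();print(s["t"],s["ee_pos"],np.round(s["eef_rot"],3).tolist(),s["width"])
E
```

```text
pics
scene [[386.5, 0.0, 283.6], [0.0, 386.5, 202.3], [0.0, 0.0, 1.0]] [[-0.689, 0.725, 0.01, 356.356], [-0.47, -0.457, 0.756, 109.445], [0.552, 0.516, 0.655, -1483.885], [0.0, 0.0, 0.0, 1.0]] ['K', 'camera_from_world']
photometer [(0.72, [272.0, 249.0, 145.0, 112.0])]
cover [(0.82, [193.0, 159.0, 28.0, 15.0]), (0.72, [283.0, 160.0, 56.0, 39.0]), (0.64, [227.0, 179.0, 41.0, 28.0]), (0.46, [405.0, 297.0, 51.0, 56.0]), (0.44, [238.0, 217.0, 45.0, 21.0])]
bolt [(0.6, [276.0, 218.0, 41.0, 36.0]), (0.55, [270.0, 249.0, 141.0, 111.0])]
isolator [(0.63, [238.0, 218.0, 47.0, 24.0])]
top [[475.9, 0.0, 276.2], [0.0, 475.9, 205.9], [0.0, 0.0, 1.0]] [[0.12, -0.993, 0.004, -91.067], [0.972, 0.118, 0.203, -462.921], [-0.202, -0.02, 0.979, -1302.33], [0.0, 0.0, 0.0, 1.0]] ['K', 'camera_from_world']
photometer [(0.98, [274.0, 180.0, 135.0, 121.0]), (0.66, [134.0, 196.0, 48.0, 45.0])]
cover [(0.92, [396.0, 241.0, 56.0, 48.0]), (0.86, [462.0, 244.0, 42.0, 43.0]), (0.66, [367.0, 321.0, 84.0, 78.0])]
bolt [(0.91, [284.0, 182.0, 22.0, 58.0]), (0.59, [151.0, 141.0, 20.0, 18.0])]
isolator [(0.95, [306.0, 160.0, 22.0, 46.0])]
0.5 [230.53765949 580.92467252 231.26855926] [[-0.929, 0.369, -0.0], [0.369, 0.929, -0.0], [0.0, -0.0, -1.0]] 85.37289881762192
```

View pics/top0.png

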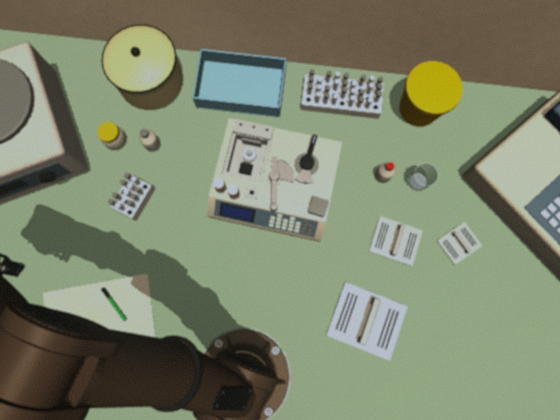

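View pics/scene0.png

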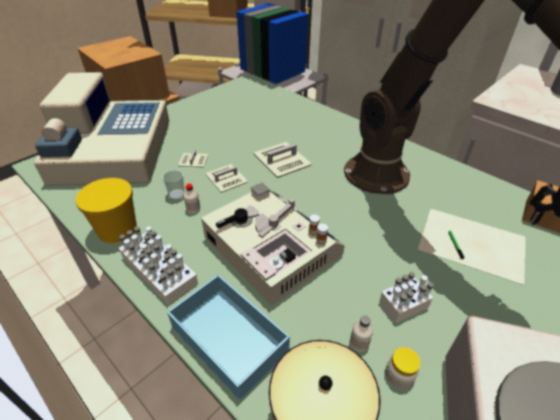

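The top picture shows three look-alike covers: large (367,321), middle (396,241) and small (462,244). The photometer is at (274,180) with its bay at upper left, the bolt hub near (277,175) and the isolator hub near (308,160). I'll check the cover choice by its size.

```bash
cat > h.py <<'E'
from cell import *
import cv2,numpy as np
def ray(n,px,c=None):
    c=c or get_calibration(n);K=np.array(c["K"]);T=np.array(c["camera_from_world"]);R=T[:3,:3]
    px=np.atleast_2d(px).astype(float);u=(px[:,0]-K[0,2])/K[0,0];v=(px[:,1]-K[1,2])/K[1,1]
    if n=="wrist":
        r=np.hypot(u,v)+1e-12;d=np.c_[np.sin(r)*u/r,-np.sin(r)*v/r,-np.cos(r)]
    else: d=np.c_[u,-v,-np.ones(len(u))]
    return -R.T@T[:3,3],d@R
def plane(n,px,z,c=None):
    o,d=ray(n,px,c);return o+d*((z-o[2])/d[:,2])[:,None]
def proj(n,P,c=None):
    c=c or get_calibration(n);K=np.array(c["K"]);T=np.array(c["camera_from_world"])
    p=np.atleast_2d(P)@T[:3,:3].T+T[:3,3];x,y,z=p[:,0],-p[:,1],-p[:,2]
    if n=="wrist":
        r=np.hypot(x,y)+1e-12;th=np.arctan2(r,z);u,v=th*x/r,th*y/r
    else: u,v=x/z,y/z
    return np.c_[u*K[0,0]+K[0,2],v*K[1,1]+K[1,2]]
def rect(n,d,z,c=None):
    """min-area rectangle of a region, on plane z: centre, sides, long-side angle"""
    ys,xs=np.nonzero(d["region"]);P=plane(n,np.c_[xs,ys],z,c)[:,:2]
    (cx,cy),(w,h),a=cv2.minAreaRect(P.astype(np.float32))
    if w<h:w,h,a=h,w,a+90
    return np.round([cx,cy,w,h,(a+90)%180-90],1)
E
python3 - <<'E'
from h import *
im=capture("top")
for d in cut_out("top","cover"): print("cover",round(d["p"],2),rect("top",d,6))
d=cut_out("top","photometer")[0];print("phot",rect("top",d,90))
for th in("bolt","isolator"):print(th,rect("top",cut_out("top",th)[0],110))
print(plane("top",[(229,121),(341,139),(308,160),(277,175)],90).round().tolist())
for t in("rack","vial","cuvettes","reagent_a","beaker","jar"):
  print(t,[(round(d["p"],2),np.round(d["extent"][:2]).tolist(),plane("top",[d["extent"][:2]],40)[0,:2].round().tolist()) for d in cut_out("top",t)][:3])
c=im[200:290,330:500];c=cv2.resize(c,None,fx=4,fy=4,interpolation=cv2.INTER_CUBIC)
c2=cv2.resize(im[110:250,200:350],None,fx=4,fy=4,interpolation=cv2.INTER_CUBIC)
cv2.imwrite("pics/crop1.png",c2[:,:,::-1])
c=get_calibration("wrist");print(np.round(c["K"],1).tolist());s=read_state();T=np.linalg.inv(c["camera_from_world"])
print("cam in tool",(np.array(s["eef_rot"]).T@(T[:3,3]-s["ee_pos"])).round(1),(np.array(s["eef_rot"]).T@T[:3,:3]).round(2).tolist())
E
```

```text
cover 0.76 [ 435.9 -571.3  103.3   85.1  -50.9]
cover 0.65 [ 187.8 -323.4  191.3  159.7   75.6]
cover 0.63 [ 422.2 -389.   133.   116.    77.5]
cover 0.27 [564.8 -16.9 353.7 318.1  84.5]
phot [542.3 -19.3 330.2 297.2  84.3]
bolt [524.9 -42.7 143.7  63.1   6.9]
isolator [ 601.  -105.   134.1   42.1   -0.9]
[[691.0, 127.0, 90.0], [676.0, -195.0, 90.0], [603.0, -109.0, 90.0], [549.0, -27.0, 90.0]]
rack [(0.64, [131.0, 197.0], [449.0, 380.0]), (0.31, [305.0, 160.0], [616.0, -102.0])]
vial [(0.51, [221.0, 185.0], [514.0, 131.0]), (0.44, [236.0, 193.0], [494.0, 85.0])]
cuvettes [(0.7, [319.0, 206.0], [485.0, -157.0])]
reagent_a [(0.86, [386.0, 173.0], [608.0, -340.0]), (0.71, [150.0, 140.0], [622.0, 355.0]), (0.33, [274.0, 180.0], [546.0, -19.0])]
beaker []
jar [(0.86, [111.0, 135.0], [625.0, 473.0])]
[[325.2, 0.0, 276.4], [0.0, 325.2, 204.2], [0.0, 0.0, 1.0]]
cam in tool [  81.9   -0.8 -142.2] [[-0.0, 0.95, 0.32], [1.0, 0.0, 0.0], [0.0, 0.32, -0.95]]
```

View pics/crop1.png

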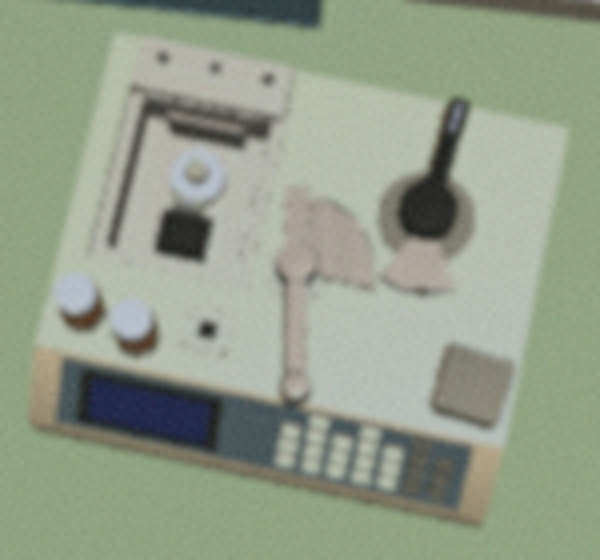

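The deck crop shows the bay at (190,170), the bolt hub (297,258) with its boss at (293,388), and the isolator hub (428,208) with its handle to (458,105). The vials are at (75,300) and (133,325), and the cuvettes at (473,383). The middle cover measures 133x116 on the bench, against 103x85 and 191x160 for the others, so it's the one at top pixel (396,241). I'll move above the photometer for a close wrist view.

Call:
step_arm(increments=[[[-0.64,-0.55,-0.09],[0,0,0],85],[[-0.64,-0.55,-0.09],[0,0,0],85],[[-0.64,-0.55,-0.09],[0,0,0],85],[[-0.64,-0.55,-0.09],[0,0,0],85],[[-0.64,-0.55,-0.09],[0,0,0],85],[[-0.64,-0.55,-0.09],[0,0,0],85],[[-0.64,-0.55,-0.09],[0,0,0],85],[[-0.64,-0.55,-0.09],[0,0,0],85],[[-0.64,-0.55,-0.09],[0,0,0],85],[[-0.64,-0.55,-0.09],[0,0,0],85],[[-0.64,-0.55,-0.09],[0,0,0],85],[[-0.64,-0.55,-0.09],[0,0,0],85],[[-0.64,-0.55,-0.09],[0,0,0],85],[[-0.64,-0.55,-0.09],[0,0,0],85],[[-0.64,-0.55,-0.09],[0,0,0],85],[[-0.64,-0.55,-0.09],[0,0,0],85],[[0,0,0],[0,0,0],85],[[0,0,0],[0,0,0],85]])

```text
t: 2.85
ee_pos: [544.2, -17.9, 303.2]
eef_rot: [[-0.929, 0.371, -0.0], [0.371, 0.929, -0.0], [0.0, -0.0, -1.0]]
ft_force: [0.3, 1.4, -0.2]
width: 85.0
gripper_force: 0.0
```

```bash
python3 - <<'E'
from h import *
import pickle
s=read_state();c=get_calibration("wrist");im=capture("wrist")
cv2.imwrite("pics/w1.png",im[:,:,::-1]);pickle.dump((im,c,s),open("w1.pkl","wb"))
print(s["t"],s["ee_pos"].round(1) if hasattr(s["ee_pos"],"round") else s["ee_pos"],np.round(s["qpos"],1))
print("phot",rect("wrist",cut_out("wrist","photometer")[0],90,c))
for t in("bolt","isolator","vial","cuvettes"):print(t,[(round(d["p"],2),np.round(d["extent"]).tolist()) for d in cut_out("wrist",t)][:3])
E
```

```text
2.85 [544.2 -17.9 303.2] [-21.8  14.4  23.1  96.6  -6.   70.2  70.9]
phot [556.3 -20.1 330.9 285.4  84.4]
bolt [(0.86, [264.0, 158.0, 85.0, 128.0]), (0.53, [216.0, 248.0, 57.0, 115.0])]
isolator [(0.84, [215.0, 247.0, 54.0, 109.0]), (0.34, [51.0, 178.0, 66.0, 72.0])]
vial [(0.93, [352.0, 91.0, 42.0, 27.0]), (0.87, [390.0, 88.0, 43.0, 28.0])]
cuvettes [(0.75, [147.0, 163.0, 50.0, 50.0])]
```

View pics/w1.png

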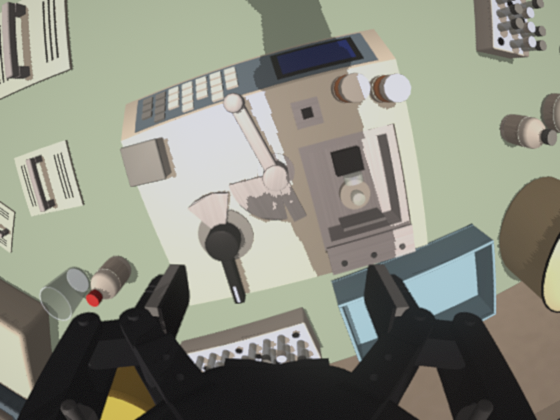

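The wrist view shows the three covers at left (large (30,40), middle (50,178), small (5,225)). It also shows the bolt hub (275,178) with boss (233,103), the isolator hub (222,240) and the bay at (355,190). Next I'll rectify it on the deck plane with the model drawn on.

```bash
cat >> h.py <<'E'
def ortho(im,c,pose,z,xr,yr,s):
    """picture in photometer axes: row 0 = xr max, col 0 = yr max, s px/mm"""
    X,Y=np.meshgrid(np.arange(yr[1],yr[0],-1/s),np.arange(xr[1],xr[0],-1/s)) # X:y, Y:x
    a=np.radians(pose[2]);wx=pose[0]+np.cos(a)*Y-np.sin(a)*X;wy=pose[1]+np.sin(a)*Y+np.cos(a)*X
    uv=proj("wrist",np.c_[wx.ravel(),wy.ravel(),np.full(wx.size,z)],c).astype(np.float32).reshape(*X.shape,2)
    return cv2.remap(im,uv[...,0],uv[...,1],cv2.INTER_CUBIC)
E
python3 - <<'E'
from h import *
import pickle
im,c,s=pickle.load(open("w1.pkl","rb"));s_=2.2
o=ortho(im,c,(556,-20,-5.6),90,(-125,145),(-172,172),s_)
q=lambda x,y:(int((172-y)*s_),int((145-x)*s_))
for a,b in(((-24,31),(110,145)),((-95,-165),(140,165))):cv2.rectangle(o,q(*a),q(*b),(255,0,0),1)
for p in((-5,0),(53,-80)):cv2.circle(o,q(*p),3,(255,0,0),1)
cv2.imwrite("pics/o1.png",o[:,:,::-1]);print(o.shape)
E
```

```text
(594, 757, 3)
```

View pics/o1.png

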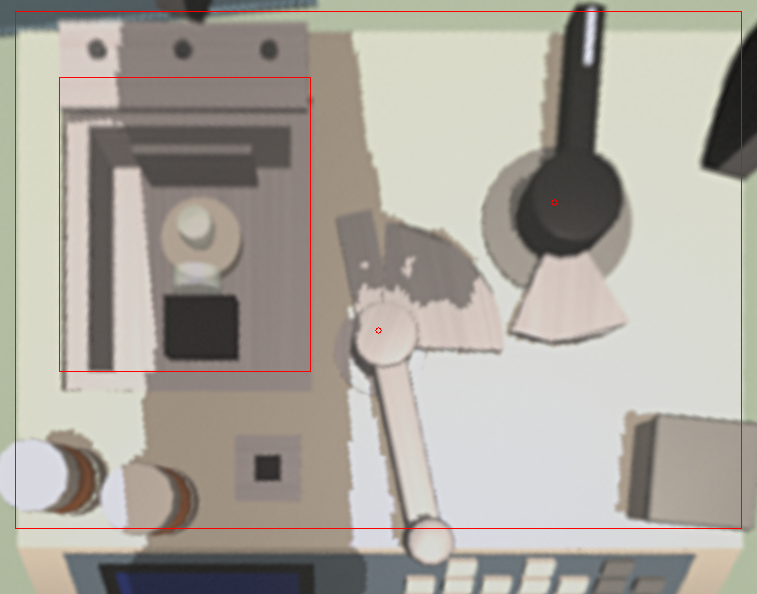

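The overlay shows the deck's back edge at row 31 against the modelled 11, the front edge at 548 against 528, and the left and right edges within 1.5 mm. So yaw is good and the photometer's x is about 9 mm less than guessed. I'll turn the tool about 160° and take an opposite view, which cancels any camera mount offset.

Call:
step_arm(increments=[[[0,0,0],[0,0,1],85],[[0,0,0],[0,0,1],85],[[0,0,0],[0,0,1],85],[[0,0,0],[0,0,1],85],[[0,0,0],[0,0,1],85],[[0,0,0],[0,0,1],85],[[0,0,0],[0,0,1],85],[[0,0,0],[0,0,1],85],[[0,0,0],[0,0,1],85],[[0,0,0],[0,0,1],85],[[0,0,0],[0,0,1],85],[[0,0,0],[0,0,1],85],[[0,0,0],[0,0,1],85],[[0,0,0],[0,0,1],85],[[0,0,0],[0,0,1],85],[[0,0,0],[0,0,1],85],[[0,0,0],[0,0,1],85],[[0,0,0],[0,0,1],85],[[0,0,0],[0,0,1],85],[[0,0,0],[0,0,1],85]])

```text
t: 5.15
ee_pos: [543.9, -16.1, 303.3]
eef_rot: [[0.999, -0.033, 0.0], [-0.033, -0.999, 0.001], [-0.0, -0.001, -1.0]]
ft_force: [0.6, 0.6, -0.1]
width: 85.2
gripper_force: 0.0
```

```bash
cat >> h.py <<'E'
from scipy.ndimage import gaussian_filter1d
def edge(im,c,pose,z,axis,at,lo,hi,win=8,s=4):
    """offset (mm) of the strongest straight edge near x=at (axis 0, y lo..hi) or y=at (axis 1), at both halves"""
    out=[]
    for l,h in((lo,(lo+hi)/2),((lo+hi)/2,hi)):
        if axis==0:o=ortho(im,c,pose,z,(at-win,at+win),(l,h),s)
        else:o=ortho(im,c,pose,z,(l,h),(at-win,at+win),s)
        p=o.astype(float);p=np.median(p,axis=1 if axis==0 else 0)
        g=np.linalg.norm(np.apply_along_axis(lambda v:gaussian_filter1d(v,2,order=1,mode="nearest"),0,p),axis=1)
        k=g.argmax();out+=[round(win-k/s,1),round(g[k],1)]
    return out
def fit(im,c,pose):
    for n,z,a in(("deckback",90,(0,140,-60,-5)),("deckR",90,(1,-165,0,100)),("deckL",90,(1,165,-20,100)),("deckfront",90,(0,-95,-100,-30)),("recfront",90,(0,-24,40,140)),("recR",90,(1,31,-15,90)),("recL",90,(1,145,-15,90)),("lipfrontTop",100,(0,100,40,140)),("lipL",100,(1,143,101,109)),("lipR",100,(1,33,101,109))):
        print(n,edge(im,c,pose,z,*a))
E
python3 - <<'E'
from h import *
import pickle
s=read_state();c=get_calibration("wrist");im=capture("wrist")
cv2.imwrite("pics/w2.png",im[:,:,::-1]);pickle.dump((im,c,s),open("w2.pkl","wb"))
print(s["t"],s["ee_pos"].round(1),np.round(s["qpos"],1))
P=(547,-20,-5.6)
for f in("w1","w2"):
    i,k,_=pickle.load(open(f+".pkl","rb"));print(f);fit(i,k,P)
for d in cut_out("wrist","cover"):print(round(d["p"],2),np.round(d["extent"]),rect("wrist",d,6,c))
s_=2.2;o=ortho(im,c,P,90,(-125,145),(-172,172),s_)
q=lambda x,y:(int((172-y)*s_),int((145-x)*s_))
for a,b in(((-24,31),(110,145)),((-95,-165),(140,165))):cv2.rectangle(o,q(*a),q(*b),(255,0,0),1)
for p in((-5,0),(53,-80)):cv2.circle(o,q(*p),3,(255,0,0),1)
cv2.imwrite("pics/o2.png",o[:,:,::-1])
E
```

```text
5.15 [543.9 -16.1 303.3] [-44.8  18.9  55.6  98.2 -16.4  71.6 -77.4]
w1
deckback [np.float64(0.0), np.float64(5.5), np.float64(0.0), np.float64(5.6)]
deckR [np.float64(0.2), np.float64(6.2), np.float64(-3.8), np.float64(10.1)]
deckL [np.float64(0.0), np.float64(6.1), np.float64(0.0), np.float64(5.8)]
deckfront [np.float64(-2.5), np.float64(16.6), np.float64(-2.5), np.float64(15.2)]
recfront [np.float64(0.2), np.float64(2.4), np.float64(-0.5), np.float64(4.0)]
recR [np.float64(0.2), np.float64(2.3), np.float64(0.2), np.float64(2.1)]
recL [np.float64(0.2), np.float64(17.2), np.float64(0.2), np.float64(16.1)]
lipfrontTop [np.float64(-2.8), np.float64(7.7), np.float64(0.2), np.float64(6.6)]
lipL [np.float64(-0.2), np.float64(1.5), np.float64(-0.2), np.float64(2.0)]
lipR [np.float64(-2.2), np.float64(6.9), np.float64(-0.8), np.float64(3.4)]
w2
deckback [np.float64(0.0), np.float64(9.0), np.float64(0.0), np.float64(8.3)]
deckR [np.float64(0.2), np.float64(6.8), np.float64(0.2), np.float64(7.2)]
deckL [np.float64(0.0), np.float64(6.0), np.float64(0.0), np.float64(6.1)]
deckfront [np.float64(-0.8), np.float64(13.8), np.float64(-6.8), np.float64(16.4)]
recfront [np.float64(0.2), np.float64(7.9), np.float64(0.2), np.float64(6.6)]
recR [np.float64(-2.8), np.float64(15.5), np.float64(0.2), np.float64(2.1)]
recL [np.float64(0.2), np.float64(18.6), np.float64(0.0), np.float64(19.4)]
lipfrontTop [np.float64(-3.0), np.float64(12.3), np.float64(-3.2), np.float64(10.5)]
lipL [np.float64(-0.2), np.float64(1.2), np.float64(-0.2), np.float64(1.4)]
lipR [np.float64(1.0), np.float64(4.1), np.float64(-1.8), np.float64(3.1)]
0.95 [452. 338.  69.  74.] [ 172.7 -322.3  194.1  183.2  -14.7]
0.93 [547. 218.  24.  52.] [ 428.4 -555.8   87.3   69.4   40.9]
0.92 [491. 224.  73.  67.] [ 421.9 -385.4  133.6  112.4   75.9]
```

View pics/o2.png

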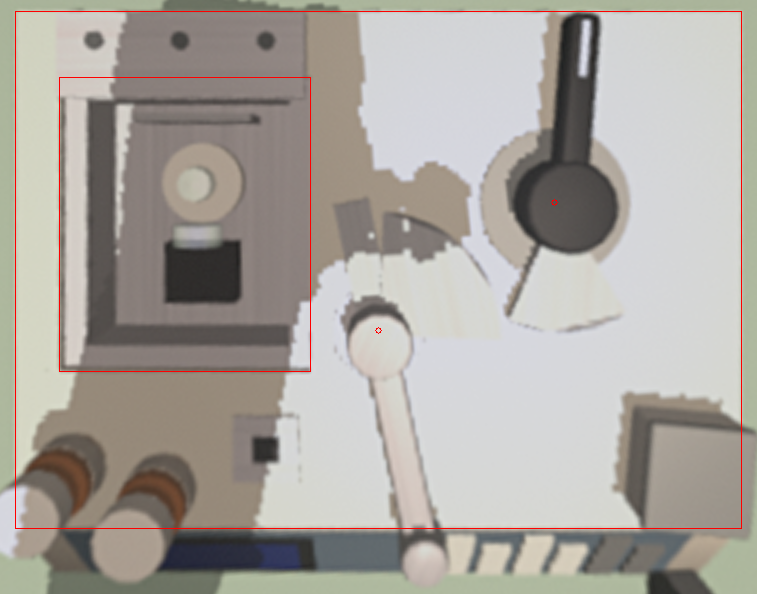

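The opposite view agrees: the model outlines fall on the recess and deck edges within 0.3 mm in both views. That puts the photometer at (547,-20) with yaw -5.6°. The bolt is at about 0.2 rad (boss near (425,563)) and the isolator is near off. Now over the middle cover.

Call:
step_arm(increments=[[[-0.22,0.745,0.2],[0,0,0],85],[[-0.22,0.745,0.2],[0,0,0],85],[[-0.22,0.745,0.2],[0,0,0],85],[[-0.22,0.745,0.2],[0,0,0],85],[[-0.22,0.745,0.2],[0,0,0],85],[[-0.22,0.745,0.2],[0,0,0],85],[[-0.22,0.745,0.2],[0,0,0],85],[[-0.22,0.745,0.2],[0,0,0],85],[[-0.22,0.745,0.2],[0,0,0],85],[[-0.22,0.745,0.2],[0,0,0],85],[[0,0,0],[0,0,0.76],60],[[0,0,0],[0,0,0.76],50],[[0,0,0],[0,0,0],50],[[0,0,0],[0,0,0],50]])

```text
t: 6.65
ee_pos: [423.7, -385.6, 203.2]
eef_rot: [[0.973, -0.233, -0.0], [-0.233, -0.973, 0.0], [-0.0, -0.0, -1.0]]
ft_force: [0.0, 0.1, -0.1]
width: 49.9
gripper_force: 0.0
```

```bash
python3 - <<'E'
from h import *
import pickle
s=read_state();c=get_calibration("wrist");im=capture("wrist")
pickle.dump((im,c,s),open("w3.pkl","wb"))
print(s["t"],s["ee_pos"].round(1),np.round(s["eef_rot"],3).tolist(),s["width"])
for d in cut_out("wrist","cover"):print(round(d["p"],2),np.round(d["extent"]),rect("wrist",d,6,c))
for d in cut_out("wrist","cover_grip"):print(round(d["p"],2),np.round(d["extent"]))
P=(422,-385.4,-104.1);s_=4
o=ortho(im,c,P,6,(-80,80),(-70,70),s_)
cv2.rectangle(o,(60,60),(500,580),(255,0,0),1)
o2=ortho(im,c,P,38,(-80,80),(-70,70),s_);cv2.rectangle(o2,(100,296),(460,344),(255,0,0),1)
v=cv2.resize(np.hstack([o,o2]),(790,451));cv2.imwrite("pics/o3.png",v[:,:,::-1])
for n,a in(("front",(0,-65,-50,50)),("back",(0,65,-50,50)),("R",(1,-55,-60,60)),("L",(1,55,-60,60))):print(n,[float(x) for x in edge(im,c,P,6,*a)])
for n,a in(("bf",(0,-6,-40,40)),("bb",(0,6,-40,40))):print(n,[float(x) for x in edge(im,c,P,38,*a,win=5)])
E
```

```text
6.65 [ 423.7 -385.6  203.2] [[0.973, -0.233, -0.0], [-0.233, -0.973, 0.0], [-0.0, -0.0, -1.0]] 49.93608826195059
0.88 [280. 177. 125. 101.] [ 420.7 -388.1  129.8  112.1   76.9]
0.66 [430. 127. 100. 112.] [ 435.3 -572.4  100.8   93.5  -49.7]
0.85 [432. 128. 103. 114.]
0.81 [277. 333. 118.  60.]
0.62 [278. 175. 119. 104.]
0.55 [177.  20.  69.  40.]
front [3.8, 7.4, 1.2, 10.5]
back [3.8, 8.5, 2.5, 9.0]
R [-1.0, 6.6, 0.5, 6.4]
L [-0.8, 6.7, 1.0, 17.2]
bf [0.5, 14.8, -0.8, 16.1]
bb [4.0, 12.7, 2.0, 17.9]
```

View pics/o3.png

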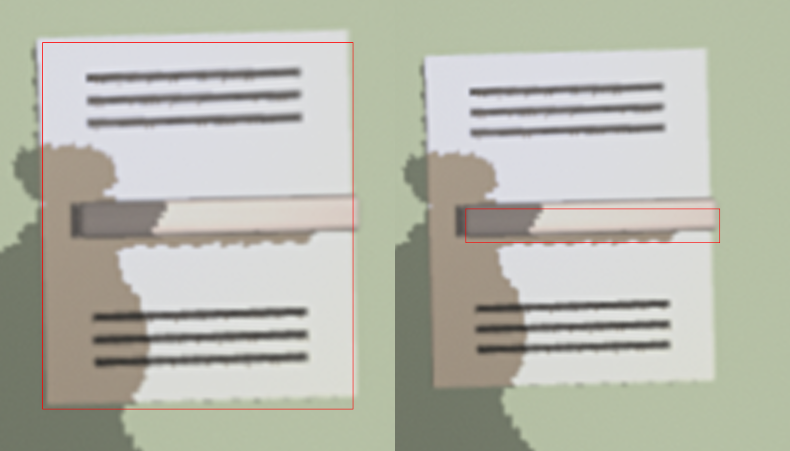

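The rectified crop confirms a 130x110 plate with its bar at centre, so this is the middle cover. Its centre is (421.3,-388.1) with x axis at -102.6°. Going down to grip.

Call:
step_arm(increments=[[[-0.035,0.06,0.2],[0,0,-0.11],50],[[0,0,0.8],[0,0,0],50],[[0,0,0.8],[0,0,0],50],[[0,0,0.8],[0,0,0],50],[[0,0,0.8],[0,0,0],50],[[0,0,0.25],[0,0,0],50],[[0,0,0.13],[0,0,0],50],[[0,0,0],[0,0,0],50],[[0,0,0],[0,0,0],0],[[0,0,0],[0,0,0],0],[[0,0,0],[0,0,0],0],[[0,0,0],[0,0,0],0],[[0,0,0],[0,0,0],0],[[0,0,0],[0,0,0],0]], squeeze=80)

```text
t: 8.2
ee_pos: [421.8, -389.0, 15.8]
eef_rot: [[0.975, -0.223, 0.002], [-0.223, -0.975, -0.001], [0.002, 0.0, -1.0]]
ft_force: [-0.3, 1.5, 8.5]
width: 10.4
gripper_force: 78.4
```

Call:
step_arm(increments=[[[0,0,-0.3],[0,0,0],0],[[0,0,-0.8],[0,0,0],0],[[0,0,-1],[0,0,0],0],[[0,0,-1],[0,0,0],0],[[0,0,-1],[0,0,0],0],[[0,0,0],[0,0,-0.93],0],[[0,0,0],[0,0,-0.93],0],[[0,0,0],[0,0,-0.93],0],[[0,0,0],[0,0,-0.93],0],[[0,0,0],[0,0,-0.93],0],[[0,0,0],[0,0,-0.93],0],[[0,0,0],[0,0,-0.93],0],[[0,0,0],[0,0,-0.93],0],[[0,0,0],[0,0,-0.93],0],[[0,0,0],[0,0,-0.93],0],[[0,0,0],[0,0,-0.93],0],[[0,0,0],[0,0,-0.93],0],[[0,0,0],[0,0,-0.93],0],[[0,0,0],[0,0,0],0],[[0,0,0],[0,0,0],0]])

```text
t: 10.2
ee_pos: [420.5, -388.7, 219.9]
eef_rot: [[0.113, 0.994, 0.0], [0.994, -0.113, -0.0], [-0.0, 0.0, -1.0]]
ft_force: [-0.9, 0.2, -3.0]
width: 10.3
gripper_force: 78.6
```

```bash
python3 - <<'E'
from h import *
import pickle
s=read_state();c=get_calibration("wrist");im=capture("wrist");pickle.dump((im,c,s),open("w4.pkl","wb"))
print(s["t"],s["ee_pos"].round(1),np.round(s["eef_rot"],4).tolist(),s["width"],np.round(s["qpos"],1),np.round(s["moment"],2))
R=s["eef_rot"];yaw=np.degrees(np.arctan2(R[1][1],R[0][1]));P=(s["ee_pos"][0],s["ee_pos"][1],yaw);zt=s["ee_pos"][2]-15.8+6;print(yaw)
o=ortho(im,c,P,zt,(-80,80),(-70,70),4);cv2.rectangle(o,(60,60),(500,580),(255,0,0),1)
big=cv2.resize(o,(480,549));w=cv2.resize(im,(320,240));v=np.zeros((549,800,3),np.uint8);v[:,:480]=big;v[:240,480:]=w
cv2.imwrite("pics/o4.png",v[:,:,::-1])
for n,a in(("front",(0,-65,5,50)),("back",(0,65,5,50)),("L",(1,55,-60,60))):print(n,[float(x) for x in edge(im,c,P,zt,*a)])
E
```

```text
10.2 [ 420.5 -388.7  219.9] [[0.1126, 0.9936, 0.0001], [0.9936, -0.1126, -0.0002], [-0.0002, 0.0001, -1.0]] 10.300918664804215 [ 15.5  21.9  30.1 100.3 -12.3  61.1  43.4] [-0.05 -0.01  0.02]
-6.467172939233874
front [-0.2, 9.8, -7.0, 28.6]
back [-0.5, 9.5, 4.2, 12.1]
L [-1.0, 31.7, -0.8, 18.5]
```

View pics/o4.png

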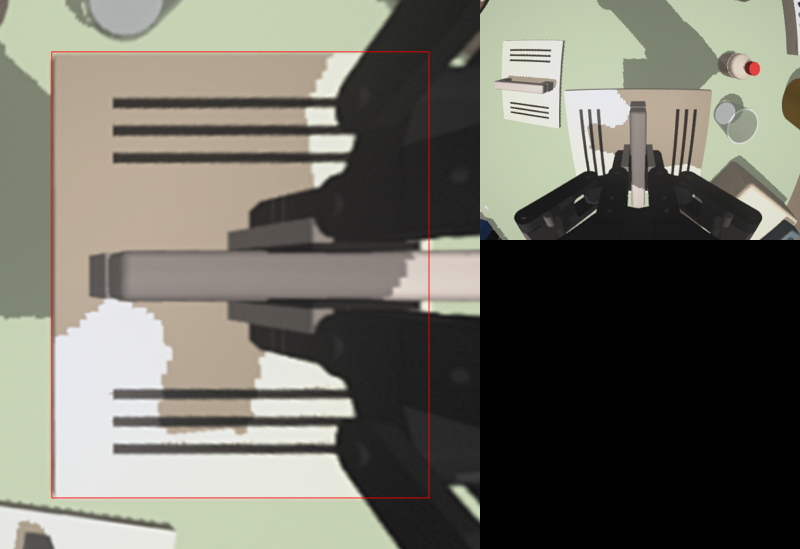

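The cover hangs level and square in the fingers. Its edges lie on the model at (52,52)–(52,497), offset -0.9 mm in tool x and -0.3 in y. I'll compute the waypoints from this.

```bash
cat >> h.py <<'E'
from scipy.spatial.transform import Rotation as Ro
PX,PY,PA=547.,-20.,-5.6
RP=Ro.from_euler("z",PA,degrees=True).as_matrix()
def toW(p): return RP@np.array(p,float)+[PX,PY,0]
def toP(w): return RP.T@(np.array(w)-[PX,PY,0])
OFF=np.array([-0.9,-0.3,15.8])
def cover_tcp(bx,bz,th,cy=0):
    t=np.radians(th);O=np.array([43+bx-65*np.cos(t),88+cy,84+bz+65*np.sin(t)])
    R=np.c_[[0,1,0],[np.cos(t),0,-np.sin(t)],[-np.sin(t),0,-np.cos(t)]]
    return toW(O-R@OFF),RP@R
def delta(p0,R0,p1,R1):
    R0=np.array(R0);return (R0.T@(p1-p0)/50).round(3).tolist(),(np.degrees(Ro.from_matrix(R0.T@R1).as_rotvec())/8).round(3).tolist()
def cover_now(s,th0=None):
    """back lower corner in seat coords, tilt, y offset from the measured TCP"""
    R=RP.T@np.array(s["eef_rot"]);O=toP(s["ee_pos"])+R@OFF;b=O+R@[0,65,0]
    return dict(bx=round(b[0]-43,2),bz=round(b[2]-84,2),th=round(np.degrees(-np.arcsin(R[2,1])),2),y=round(O[1]-88,2),yaw=round(np.degrees(np.arctan2(R[1,1],R[0,1])),2),roll=round(np.degrees(R[2,0]),2))
E
python3 - <<'E'
from h import *
s=read_state();p,R=np.array(s["ee_pos"]),s["eef_rot"];print(cover_now(s))
for w in((53,80,10),(53,2,10),(65.3,1.5,10),(65.3,.5,5),(65,.2,0)):
    q,Q=cover_tcp(*w);print(w,q.round(1),delta(p,R,q,Q));p,R=q,Q
E
```

```text
{'bx': np.float64(-68.05), 'bz': np.float64(119.94), 'th': np.float64(-0.01), 'y': np.float64(-468.15), 'yaw': np.float64(-0.84), 'roll': np.float64(-0.01)}
(53, 80, 10) [590.5  65.1 190.8] ([9.399, 2.357, 0.577], [1.251, -0.008, -0.105])
(53, 2, 10) [590.5  65.1 112.8] ([0.0, 0.271, 1.536], [0.0, 0.0, 0.0])
(65.3, 1.5, 10) [602.8  63.9 112.3] ([0.0, 0.244, -0.033], [0.0, 0.0, 0.0])
(65.3, 0.5, 5) [600.7  64.1 105.9] ([0.0, -0.019, 0.134], [-0.625, 0.0, -0.0])
(65, 0.2, 0) [598.8  64.3 100. ] ([-0.0, -0.028, 0.12], [-0.625, 0.0, 0.0])
```

Call:
step_arm(increments=[[[0.4,0.1,0],[0,0,0],0],[[0.75,0.19,0],[0,0,0],0],[[0.75,0.19,0],[0,0,0],0],[[0.75,0.19,0],[0,0,0],0],[[0.75,0.19,0],[0,0,0],0],[[0.75,0.19,0],[0,0,0],0],[[0.75,0.19,0],[0,0,0],0],[[0.75,0.19,0],[0,0,0],0],[[0.75,0.19,0],[0,0,0],0],[[0.75,0.19,0],[0,0,0],0],[[0.75,0.19,0],[0,0,0],0],[[0.75,0.19,0],[0,0,0],0],[[0.75,0.18,0],[0,0,-0.105],0],[[0,0,0.29],[0.625,0,0],0],[[0,0,0.29],[0.625,0,0],0],[[0,0,0],[0,0,0],0],[[0,0,0],[0,0,0],0],[[0,0,0],[0,0,0],0]])

```text
t: 12.05
ee_pos: [588.5, 65.7, 191.2]
eef_rot: [[0.095, 0.981, -0.17], [0.995, -0.094, 0.016], [-0.0, -0.171, -0.985]]
ft_force: [0.3, 0.1, -2.7]
width: 10.6
gripper_force: 78.9
```

```bash
python3 - <<'E'
from h import *
import pickle
s=read_state();p,R=np.array(s["ee_pos"]),s["eef_rot"];print(s["t"],cover_now(s),np.round(s["ft_force"],1),np.round(s["qpos"],1))
for w in((53,2.5,10),):
    q,Q=cover_tcp(*w);print(w,q.round(1),delta(p,R,q,Q));p,R=q,Q
c=get_calibration("wrist");im=capture("wrist");pickle.dump((im,c,s),open("w5.pkl","wb"));cv2.imwrite("pics/w5.png",im[:,:,::-1])
E
```

```text
12.05 {'bx': np.float64(50.99), 'bz': np.float64(80.6), 'th': np.float64(9.86), 'y': np.float64(0.4), 'yaw': np.float64(0.15), 'roll': np.float64(-0.0)} [ 0.3  0.1 -2.7] [-23.4  30.4  20.7  90.3 -12.7  71.3  -4.7]
(53, 2.5, 10) [590.5  65.1 113.3] ([-0.008, 0.308, 1.529], [0.017, 0.003, 0.018])
```

Call:
step_arm(increments=[[[-0.008,0.1,0.5],[0.017,0,0.018],0],[[0,0.1,0.5],[0,0,0],0],[[0,0.08,0.35],[0,0,0],0],[[0,0.03,0.18],[0,0,0],0],[[0,0,0],[0,0,0],0],[[0,0,0],[0,0,0],0],[[0,0,0],[0,0,0],0]])

```text
t: 12.8
ee_pos: [591.0, 65.4, 113.7]
eef_rot: [[0.096, 0.98, -0.173], [0.995, -0.095, 0.017], [0.0, -0.174, -0.985]]
ft_force: [0.3, 0.1, -4.0]
width: 10.2
gripper_force: 78.9
```

```bash
python3 - <<'E'
from h import *
s=read_state();p,R=np.array(s["ee_pos"]),s["eef_rot"];print(s["t"],cover_now(s),np.round(s["ft_force"],1))
for w in((65,1.8,10),):
    q,Q=cover_tcp(*w);print(w,q.round(1),delta(p,R,q,Q));p,R=q,Q
E
```

```text
12.8 {'bx': np.float64(53.43), 'bz': np.float64(2.9), 'th': np.float64(10.01), 'y': np.float64(0.36), 'yaw': np.float64(0.08), 'roll': np.float64(0.01)} [ 0.3  0.1 -4. ]
(65, 1.8, 10) [602.5  63.9 112.6] ([-0.008, 0.232, -0.018], [-0.001, 0.0, 0.01])
```

Call:
step_arm(increments=[[[-0.008,0.06,-0.005],[0,0,0.01],0],[[0,0.06,-0.005],[0,0,0],0],[[0,0.06,-0.005],[0,0,0],0],[[0,0.05,0],[0,0,0],0],[[0,0,0],[0,0,0],0],[[0,0,0],[0,0,0],0]])

```text
t: 13.4
ee_pos: [601.7, 63.8, 111.0]
eef_rot: [[0.098, 0.98, -0.175], [0.995, -0.096, 0.016], [-0.001, -0.176, -0.984]]
ft_force: [0.2, 0.2, -2.0]
width: 10.4
gripper_force: 79.0
```

```bash
python3 - <<'E'
from h import *
s=read_state();p,R=np.array(s["ee_pos"]),s["eef_rot"];print(s["t"],cover_now(s),np.round(s["ft_force"],1))
for w in((65.2,1.2,8),(65.2,.9,6),(65.2,.7,4),(65.2,.5,2),(65,.3,0)):
    q,Q=cover_tcp(*w);print(w,q.round(1),delta(p,R,q,Q));p,R=q,Q
E
```

```text
13.4 {'bx': np.float64(64.17), 'bz': np.float64(0.05), 'th': np.float64(10.13), 'y': np.float64(-0.17), 'yaw': np.float64(-0.0), 'roll': np.float64(-0.04)} [ 0.2  0.2 -2. ]
(65.2, 1.2, 8) [601.8  64.  109.9] ([0.003, 0.005, 0.022], [-0.266, 0.005, -0.0])
(65.2, 0.9, 6) [601.   64.  107.4] ([0.0, -0.009, 0.051], [-0.25, 0.0, 0.0])
(65.2, 0.7, 4) [600.2  64.1 105. ] ([0.0, -0.01, 0.049], [-0.25, 0.0, -0.0])
(65.2, 0.5, 2) [599.6  64.2 102.5] ([-0.0, -0.01, 0.049], [-0.25, -0.0, 0.0])
(65, 0.3, 0) [598.8  64.3 100.1] ([0.0, -0.014, 0.049], [-0.25, -0.0, -0.0])
```

Under the lip with no contact force. Now levelling about the back edge.

Call:
step_arm(increments=[[[0,0.005,0.01],[-0.26,0,0],0],[[0,-0.009,0.045],[-0.25,0,0],0],[[0,-0.01,0.049],[-0.25,0,0],0],[[0,-0.01,0.049],[-0.25,0,0],0],[[0,0,0],[0,0,0],0],[[0,0,0],[0,0,0],0]])

```text
t: 14.0
ee_pos: [599.4, 64.2, 103.8]
eef_rot: [[0.097, 0.995, -0.037], [0.995, -0.097, 0.003], [-0.001, -0.037, -0.999]]
ft_force: [0.2, -0.5, -2.1]
width: 10.3
gripper_force: 78.9
```

```bash
python3 - <<'E'
from h import *
s=read_state();p,R=np.array(s["ee_pos"]),s["eef_rot"];print(s["t"],cover_now(s),np.round(s["ft_force"],1),np.round(s["moment"],2))
for w in((65,.2,0),):
    q,Q=cover_tcp(*w);print(w,q.round(1),delta(p,R,q,Q));p,R=q,Q
E
```

```text
14.0 {'bx': np.float64(64.97), 'bz': np.float64(1.6), 'th': np.float64(2.11), 'y': np.float64(-0.03), 'yaw': np.float64(0.02), 'roll': np.float64(-0.03)} [ 0.2 -0.5 -2.1] [-0.02 -0.14 -0.07]
(65, 0.2, 0) [598.8  64.3 100. ] ([0.0, -0.009, 0.076], [-0.264, 0.004, 0.003])
```

Call:
step_arm(increments=[[[0,-0.005,0.04],[-0.13,0,0],0],[[0,-0.005,0.04],[-0.135,0,0],0],[[0,0,0],[0,0,0],0],[[0,0,0],[0,0,0],0],[[0,0,0],[0,0,0],0]])

```text
t: 14.5
ee_pos: [599.3, 64.0, 99.8]
eef_rot: [[0.098, 0.995, 0.001], [0.995, -0.098, -0.001], [-0.001, 0.001, -1.0]]
ft_force: [-2.0, -0.1, 1.3]
width: 10.4
gripper_force: 79.5
```

```bash
python3 - <<'E'
from h import *
s=read_state();print(s["t"],cover_now(s),np.round(s["ft_force"],1),np.round(s["moment"],2))
E
```

```text
14.5 {'bx': np.float64(65.54), 'bz': np.float64(0.03), 'th': np.float64(-0.04), 'y': np.float64(-0.26), 'yaw': np.float64(-0.0), 'roll': np.float64(-0.04)} [-2.  -0.1  1.3] [0.01 0.17 0.02]
```

Seated level (underside 0.03 mm above ledge). Releasing and lifting.

Call:
step_arm(increments=[[[0,0,0],[0,0,0],34],[[0,0,0],[0,0,0],34],[[0,0,0],[0,0,0],34],[[0,0,-0.1],[0,0,0],34],[[0,0,-0.3],[0,0,0],34],[[0,0,-0.6],[0,0,0],34],[[0,0,-0.8],[0,0,0],34],[[0,0,-0.8],[0,0,0],0],[[0,-0.5,0],[0,0,0],0],[[0,-0.5,0],[0,0,0],0],[[0,-0.5,0],[0,0,0],0],[[0,-0.5,0],[0,0,0],0],[[0,-0.4,0],[0,0,0],0],[[0,0,0],[0,0,0],0],[[0,0,0],[0,0,0],0]])

```text
t: 16.0
ee_pos: [479.7, 76.0, 230.1]
eef_rot: [[0.097, 0.995, 0.002], [0.995, -0.097, -0.0], [0.0, 0.002, -1.0]]
ft_force: [1.4, 0.3, 0.0]
width: 0.2
gripper_force: 0.0
```

```bash
python3 - <<'E'
from h import *
s=read_state();c=get_calibration("wrist");im=capture("wrist")
print(s["t"],s["ee_pos"].round(1),toP(s["ee_pos"]).round(1),s["width"])
s_=2.2;o=ortho(im,c,(PX,PY,PA),90,(-125,145),(-172,172),s_)
q=lambda x,y:(int((172-y)*s_),int((145-x)*s_))
cv2.rectangle(o,q(-22,33),q(108,143),(255,0,0),1)
for p in((-5,0),(53,-80)):cv2.circle(o,q(*p),3,(255,0,0),1)
cv2.imwrite("pics/o6.png",o[:,:,::-1])
E
```

```text
16.0 [479.7  76.  230.1] [-76.3  89.  230.1] 0.16816752544496832
```

View pics/o6.png

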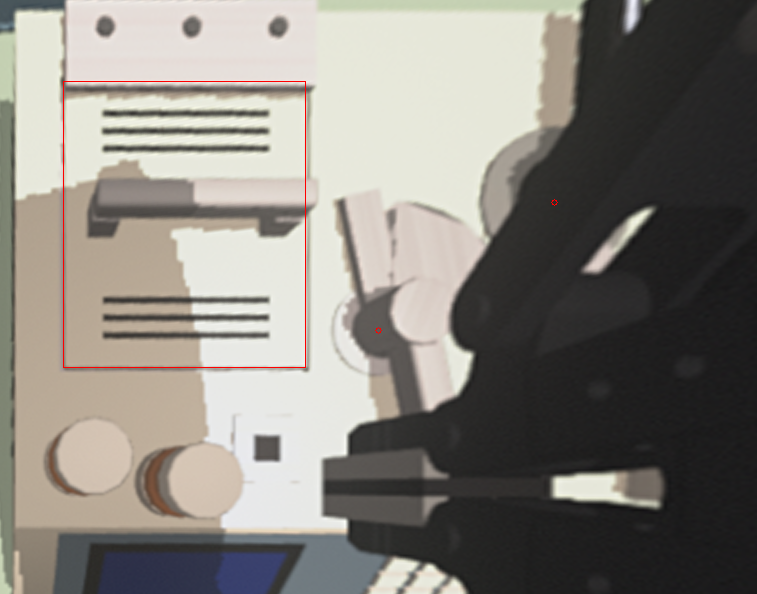

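The cover lies on its model outline, (63,82)–(306,368), level with the deck and under the lip. The bolt is still at about 0.2 rad, its hub near (420,310). Now I'll compute the bolt push arc.

```bash
python3 - <<'E'
from h import *
s=read_state();R=np.array(s["eef_rot"])
def path(piv,r,ths,sgn,h=7):
    # sgn +1 bolt (handle -x -> -y), -1 isolator (+x -> -y)
    out=[]
    for t in ths:
        u=np.array([-sgn*np.cos(t),-np.sin(t)]);tg=np.array([sgn*np.sin(t),-np.cos(t)])
        d=7+11*np.cos(t)+h*np.sin(t);out.append(np.array(piv)+r*u-d*tg)
    return np.array(out)
b=path((-5,0),68,np.arange(.1,1.5,.1),1)
print(b.round(1).tolist())
P=toP(s["ee_pos"]);prev=P[:2];
for p in b: print((np.array([p[1]-prev[1],p[0]-prev[0]])/50).round(3).tolist());prev=p
i=path((53,-80),62,np.arange(0,1.5,.1),-1);print(i.round(1).tolist());prev=i[0]
for p in i[1:]: print((np.array([p[1]-prev[1],p[0]-prev[0]])/50).round(3).tolist());prev=p
E
```

```text
[[-74.5, 11.8], [-75.5, 5.3], [-75.7, -1.4], [-75.4, -8.2], [-74.3, -15.0], [-72.4, -21.9], [-69.8, -28.6], [-66.5, -35.1], [-62.4, -41.3], [-57.6, -47.0], [-52.1, -52.3], [-46.0, -57.0], [-39.3, -61.1], [-32.1, -64.3]]
[-1.543, 0.027]
[-0.13, -0.019]
[-0.133, -0.006]
[-0.136, 0.008]
[-0.137, 0.022]
[-0.136, 0.037]
[-0.134, 0.052]
[-0.13, 0.067]
[-0.124, 0.082]
[-0.116, 0.096]
[-0.106, 0.11]
[-0.094, 0.123]
[-0.08, 0.134]
[-0.065, 0.143]
[[115.0, -62.0], [116.6, -67.6], [117.6, -73.5], [118.0, -79.6], [117.8, -85.9], [117.0, -92.2], [115.5, -98.5], [113.3, -104.7], [110.3, -110.8], [106.7, -116.6], [102.3, -122.0], [97.4, -127.0], [91.8, -131.4], [85.7, -135.3], [79.1, -138.4]]
[-0.113, 0.031]
[-0.118, 0.02]
[-0.122, 0.009]
[-0.125, -0.004]
[-0.126, -0.017]
[-0.126, -0.03]
[-0.125, -0.045]
[-0.121, -0.059]
[-0.116, -0.073]
[-0.109, -0.087]
[-0.1, -0.1]
[-0.089, -0.112]
[-0.077, -0.122]
[-0.063, -0.132]
```

Call:
step_arm(increments=[[[-0.47,0,0.3],[0,0,0],0],[[-0.47,0,0.4],[0,0,0],0],[[-0.47,0,0.4],[0,0,0],0],[[0,0,0.5],[0,0,0],0],[[0,0,0.5],[0,0,0],0],[[0,0,0.3],[0,0,0],0],[[0,0,0.08],[0,0,0],0],[[0,0,0],[0,0,0],0],[[0,0,0],[0,0,0],0]])

```text
t: 16.95
ee_pos: [473.6, 5.5, 106.1]
eef_rot: [[0.098, 0.995, 0.002], [0.995, -0.098, -0.001], [-0.001, 0.002, -1.0]]
ft_force: [0.3, -0.1, 0.1]
width: -0.2
gripper_force: 0.0
```

```bash
python3 - <<'E'
from h import *
s=read_state();print(s["t"],toP(s["ee_pos"]).round(1),np.round(s["ft_force"],1))
E
```

```text
16.95 [-75.6  18.2 106.1] [ 0.3 -0.1  0.1]
```

Call:
step_arm(increments=[[[-0.13,0,0],[0,0,0],0],[[-0.13,0,0],[0,0,0],0],[[-0.133,-0.006,0],[0,0,0],0],[[-0.136,0.008,0],[0,0,0],0],[[-0.137,0.022,0],[0,0,0],0],[[-0.136,0.037,0],[0,0,0],0],[[-0.134,0.052,0],[0,0,0],0],[[-0.13,0.067,0],[0,0,0],0],[[-0.124,0.082,0],[0,0,0],0],[[-0.116,0.096,0],[0,0,0],0],[[-0.106,0.11,0],[0,0,0],0],[[0,0,0],[0,0,0],0]])

```text
t: 18.15
ee_pos: [489.7, -68.4, 105.5]
eef_rot: [[0.099, 0.995, 0.002], [0.995, -0.099, -0.002], [-0.002, 0.002, -1.0]]
ft_force: [-0.8, -0.1, 0.4]
width: -0.4
gripper_force: 0.0
```

```bash
python3 - <<'E'
from h import *
s=read_state();print(s["t"],toP(s["ee_pos"]).round(1),(RP.T@s["ft_force"]).round(1))
E
```

```text
18.15 [-52.3 -53.8 105.5] [-0.8 -0.2  0.4]
```

Call:
step_arm(increments=[[[-0.07,0.123,0],[0,0,0],0],[[-0.07,0.134,0],[0,0,0],0],[[-0.06,0.143,0],[0,0,0],0],[[-0.03,0.1,0],[0,0,0],0],[[0,0.08,0],[0,0,0],0],[[0,0,0],[0,0,0],0]])

```text
t: 18.75
ee_pos: [516.0, -81.7, 105.3]
eef_rot: [[0.098, 0.995, -0.001], [0.995, -0.098, -0.001], [-0.001, -0.001, -1.0]]
ft_force: [-4.8, 0.3, 1.6]
width: -0.2
gripper_force: 2.6
```

```bash
python3 - <<'E'
from h import *
s=read_state();print(s["t"],toP(s["ee_pos"]).round(1),(RP.T@s["ft_force"]).round(1))
E
```

```text
18.75 [-24.8 -64.4 105.3] [-4.8 -0.2  1.6]
```

Call:
step_arm(increments=[[[0,0.04,0],[0,0,0],0],[[0,0.04,0],[0,0,0],0],[[0,0,0],[0,0,0],0]])

```text
t: 19.05
ee_pos: [516.3, -81.7, 104.9]
eef_rot: [[0.098, 0.995, -0.008], [0.995, -0.098, 0.0], [-0.0, -0.008, -1.0]]
ft_force: [-17.8, 1.7, 12.4]
width: -0.0
gripper_force: 8.9
```

```bash
python3 - <<'E'
from h import *
s=read_state();print(s["t"],toP(s["ee_pos"]).round(1),(RP.T@s["ft_force"]).round(1))
E
```

```text
19.05 [-24.5 -64.4 104.9] [-17.9  -0.1  12.4]
```

Call:
step_arm(increments=[[[0,-0.2,0],[0,0,0],0],[[0,-0.3,0],[0,0,0],0],[[0,0,-0.5],[0,0,0],0],[[0,0,-0.8],[0,0,0],0],[[0,0,-0.7],[0,0,0],0],[[0.08,0.5,0],[0,0,0],0],[[0.08,0.6,0],[0,0,0],0],[[0.08,0.6,0],[0,0,0],0],[[0.08,0.6,0],[0,0,0],0],[[0.08,0.6,0],[0,0,0],0],[[0.08,0.5,0],[0,0,0],0],[[0,0,0],[0,0,0],0],[[0,0,0],[0,0,0],0]])

```text
t: 20.35
ee_pos: [667.5, -72.2, 205.4]
eef_rot: [[0.098, 0.995, 0.001], [0.995, -0.098, -0.002], [-0.001, 0.001, -1.0]]
ft_force: [-0.6, 0.0, -0.4]
width: 0.4
gripper_force: 0.0
```

```bash
cat >> h.py <<'E'
def look(n,th):
    c=get_calibration(n);capture(n)
    for d in cut_out(n,th)[:2]:
        ys,xs=np.nonzero(d["region"]);W=plane(n,np.c_[xs,ys],120,c);Q=((W-[PX,PY,0])@RP)[:,:2].astype(np.float32)
        (cx,cy),(w,h),a=cv2.minAreaRect(Q)
        print(n,th,round(d["p"],2),np.round(d["extent"]),"box x",Q[:,0].min().round(),Q[:,0].max().round(),"y",Q[:,1].min().round(),Q[:,1].max().round(),"rect",np.round([w,h,a],1),"PCA",np.round(np.degrees(np.arctan2(*np.linalg.svd(Q-Q.mean(0),full_matrices=False)[2][0][::-1])),1))
E
python3 - <<'E'
from h import *
s=read_state();print(s["t"],toP(s["ee_pos"]).round(1),(RP.T@s["ft_force"]).round(1))
for n in("wrist","top"):
    for th in("bolt","isolator"):look(n,th)
    im=capture(n);cv2.imwrite(f"pics/{n}9.png",im[:,:,::-1])
E
```

```text
20.35 [125.1 -40.1 205.4] [-0.6 -0.  -0.4]
wrist bolt 0.93 [140. 179.  89. 196.] box x -19.0 57.0 y -103.0 58.0 rect [160.8  73.1  72. ] PCA -105.9
wrist isolator 0.84 [211. 248. 150.  61.] box x 10.0 134.0 y -99.0 -47.0 rect [ 49.7 124.4  86.6] PCA -3.5
top bolt 0.62 [297. 182.  29.   9.] box x -16.0 4.0 y -95.0 -23.0 rect [18.4 71.6  5.2] PCA -86.7
top isolator 0.6 [307. 159.  17.  44.] box x 1.0 129.0 y -105.0 -61.0 rect [129.3  38.3   5.8] PCA 178.8
```

```bash
python3 - <<'E'
from h import *
for n in("wrist","top"):
    c=get_calibration(n);capture(n);d=cut_out(n,"bolt")[0]
    ys,xs=np.nonzero(d["region"]);W=plane(n,np.c_[xs,ys],120,c);Q=((W-[PX,PY,0])@RP)[:,:2]
    for lo in range(-105,60,12):
        m=(Q[:,1]>=lo)&(Q[:,1]<lo+12)
        if m.sum()>2:print(n,lo+6,Q[m,0].min().round(1),Q[m,0].max().round(1))
E
```

```text
wrist -99 -18.4 2.4
wrist -87 -18.7 10.5
wrist -75 -10.8 11.4
wrist -63 -10.4 10.7
wrist -51 -11.0 10.4
wrist -39 -10.6 10.4
wrist -27 -10.8 10.3
wrist -15 -14.1 10.1
wrist -3 -18.7 56.4
wrist 9 -17.1 56.9
wrist 21 -0.8 55.1
wrist 33 -1.1 51.0
wrist 45 -0.8 42.2
wrist 57 -0.5 20.2
top -99 -12.3 2.0
top -87 -17.4 4.2
top -75 -17.6 1.2
top -63 -18.7 1.0
top -51 -18.9 1.4
top -39 -19.2 2.4
top -27 -18.8 2.8
top -15 -14.5 -2.9
```

The wrist picture numbers show the bolt handle's edge at x = -10.6 ± 0.3 all along its length, so the bolt is fully home. Next, the isolator.

Call:
step_arm(increments=[[[-0.3,-0.2,0.4],[0,0,0],0],[[0,0,0.6],[0,0,0],0],[[0,0,0.6],[0,0,0],0],[[0,0,0.38],[0,0,0],0],[[0,0,0],[0,0,0],0],[[-0.14,0,0],[0,0,0],0],[[-0.113,0.031,0],[0,0,0],0],[[-0.118,0.02,0],[0,0,0],0],[[-0.122,0.009,0],[0,0,0],0],[[-0.125,-0.004,0],[0,0,0],0],[[-0.126,-0.017,0],[0,0,0],0],[[0,0,0],[0,0,0],0]])

```text
t: 22.25
ee_pos: [654.1, -124.8, 107.1]
eef_rot: [[0.099, 0.995, 0.001], [0.995, -0.099, -0.002], [-0.002, 0.002, -1.0]]
ft_force: [0.1, 0.5, 0.4]
width: -0.1
gripper_force: 0.1
```

```bash
python3 - <<'E'
from h import *
s=read_state();print(s["t"],toP(s["ee_pos"]).round(1),(RP.T@s["ft_force"]).round(1))
E
```

```text
22.25 [116.8 -93.9 107.1] [0.1 0.5 0.4]
```

Call:
step_arm(increments=[[[-0.126,-0.03,0],[0,0,0],0],[[-0.125,-0.045,0],[0,0,0],0],[[-0.121,-0.059,0],[0,0,0],0],[[-0.116,-0.073,0],[0,0,0],0],[[-0.109,-0.087,0],[0,0,0],0],[[-0.1,-0.1,0],[0,0,0],0],[[-0.089,-0.112,0],[0,0,0],0],[[-0.077,-0.122,0],[0,0,0],0],[[-0.04,-0.132,0],[0,0,0],0],[[0,-0.06,0],[0,0,0],0],[[0,0,0],[0,0,0],0]])

```text
t: 23.35
ee_pos: [608.2, -164.8, 106.9]
eef_rot: [[0.098, 0.995, 0.0], [0.995, -0.098, -0.001], [-0.001, 0.0, -1.0]]
ft_force: [0.1, 0.1, -0.0]
width: -0.3
gripper_force: 0.0
```

```bash
python3 - <<'E'
from h import *
s=read_state();print(s["t"],toP(s["ee_pos"]).round(1),(RP.T@s["ft_force"]).round(1))
E
```

```text
23.35 [  75.  -138.1  106.9] [ 0.   0.1 -0. ]
```

Call:
step_arm(increments=[[[0,-0.04,0],[0,0,0],0],[[0,-0.04,0],[0,0,0],0],[[0,-0.04,0],[0,0,0],0],[[0,0,0],[0,0,0],0]])

```text
t: 23.75
ee_pos: [606.8, -164.3, 107.4]
eef_rot: [[0.097, 0.995, 0.008], [0.995, -0.097, -0.003], [-0.003, 0.008, -1.0]]
ft_force: [13.8, -4.1, -8.0]
width: 0.1
gripper_force: 6.9
```

```bash
python3 - <<'E'
from h import *
s=read_state();print(s["t"],toP(s["ee_pos"]).round(1),(RP.T@s["ft_force"]).round(1))
E
```

```text
23.75 [  73.6 -137.7  107.4] [14.2 -2.7 -8. ]
```

Call:
step_arm(increments=[[[0,-0.04,0],[0,0,0],0],[[0,0,0],[0,0,0],0],[[0,0.2,0],[0,0,0],0],[[0,0.4,0],[0,0,0],0],[[0,0,-0.5],[0,0,0],0],[[0,0,-0.9],[0,0,0],0],[[0,0,-0.9],[0,0,0],0],[[0.5,-0.3,-0.7],[0,0,0],0],[[0.7,-0.3,-0.6],[0,0,0],0],[[0.8,-0.3,-0.4],[0,0,0],0],[[0.6,-0.3,0],[0,0,0],0],[[0,0,0],[0,0,0],0],[[0,0,0],[0,0,0],0]])

```text
t: 25.05
ee_pos: [583.2, -29.9, 306.5]
eef_rot: [[0.095, 0.995, -0.0], [0.995, -0.095, -0.001], [-0.001, -0.0, -1.0]]
ft_force: [-0.7, -1.1, -0.7]
width: -0.0
gripper_force: 0.0
```

```bash
python3 - <<'E'
from h import *
s=read_state();print(s["t"],toP(s["ee_pos"]).round(1),(RP.T@s["ft_force"]).round(1))
c=get_calibration("wrist");im=capture("wrist")
for th in("bolt","isolator"):
    d=cut_out("wrist",th)[0];print(th,round(d["p"],2))
    ys,xs=np.nonzero(d["region"]);Q=((plane("wrist",np.c_[xs,ys],120,c)-[PX,PY,0])@RP)[:,:2]
    for lo in range(-160,-20,14):
        m=(Q[:,1]>=lo)&(Q[:,1]<lo+14)
        if m.sum()>2:print(lo+7,Q[m,0].min().round(1),Q[m,0].max().round(1))
s_=2.0;o=ortho(im,c,(PX,PY,PA),90,(-140,150),(-185,175),s_)
cv2.rectangle(o,(int((175-143)*2),int((150-108)*2)),(int((175-33)*2),int((150+22)*2)),(255,0,0),1)
cv2.imwrite("pics/o10.png",o[:,:,::-1])
E
```

```text
25.05 [ 37.   -6.3 306.5] [-0.6 -1.2 -0.7]
bolt 0.85
-97 -14.9 3.5
-83 -14.8 6.1
-69 -11.8 5.1
-55 -10.6 3.7
-41 -11.4 3.8
-27 -11.7 3.5
isolator 0.86
-111 54.6 59.2
-97 38.5 69.0
-83 34.0 72.2
-69 34.0 71.8
-55 36.2 68.0
-41 26.6 64.0
-27 23.4 67.9
```

View pics/o10.png

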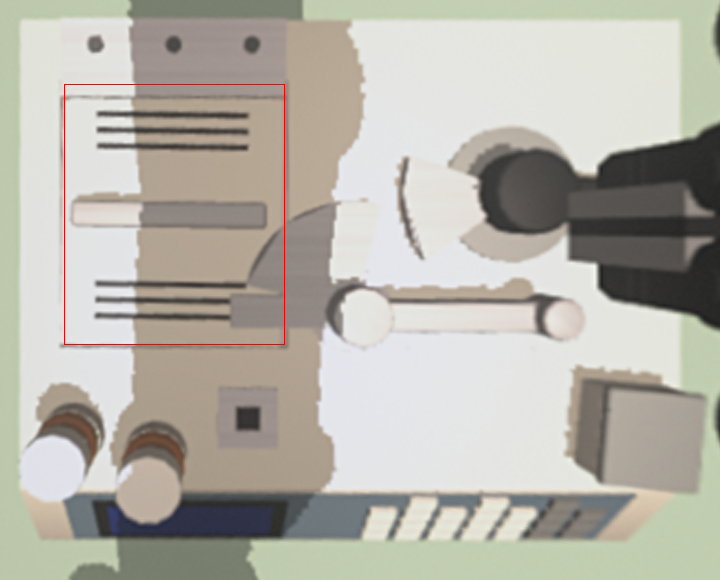

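The view shows the cover flush under the lip, the tongue over its front part (230–285, 310), and the bolt handle straight right to its boss (562,318). The isolator sector points left at (430,207), so its handle should be right, but the fingers hide it. The vials and box stand as before. I'll move aside and check the isolator handle by numbers.

Call:
step_arm(increments=[[[0.7,-0.5,0],[0,0,0],0],[[0.7,-0.8,0],[0,0,0],0],[[0.7,-0.8,0],[0,0,0],0],[[0,-0.3,0],[0,0,0],0],[[0,0,0],[0,0,0],0],[[0,0,0],[0,0,0],0]])

```text
t: 25.8
ee_pos: [479.6, 79.7, 306.6]
eef_rot: [[0.099, 0.995, 0.002], [0.995, -0.099, -0.001], [-0.001, 0.002, -1.0]]
ft_force: [-0.3, -0.2, 0.1]
width: -0.1
gripper_force: 0.0
```

```bash
python3 - <<'E'
from h import *
s=read_state();print(s["t"],toP(s["ee_pos"]).round(1))
c=get_calibration("wrist");im=capture("wrist")
o=ortho(im,c,(PX,PY,PA),120,(30,80),(-165,-105),2)
g=o.astype(int).max(2)
for y in range(-162,-105,8):
    col=g[:,int((-105-y)*2)];k=np.nonzero(col<90)[0];print(y,len(k),(80-k.max()/2,80-k.min()/2) if len(k) else None)
for n in("wrist","top"):
    capture(n)
    for th in("isolator","vial","cuvettes","cover","beaker","reagent"):
        for d in cut_out(n,th)[:3]:
            if d["p"]>.4:print(n,th,round(d["p"],2),np.round(d["extent"]),(toP(plane(n,[d["extent"][:2]],90)[0])[:2]).round())
E
```

```text
25.8 [-76.8  92.6 306.6]
-162 87 (np.float64(30.5), np.float64(80.0))
-154 78 (np.float64(30.5), np.float64(80.0))
-146 90 (np.float64(30.5), np.float64(80.0))
-138 89 (np.float64(30.5), np.float64(80.0))
-130 100 (np.float64(30.5), np.float64(80.0))
-122 100 (np.float64(30.5), np.float64(80.0))
-114 100 (np.float64(30.5), np.float64(80.0))
-106 100 (np.float64(30.5), np.float64(80.0))
wrist isolator 0.8 [371. 307.  38.  93.] [ 55. -99.]
wrist vial 0.96 [289. 137.  31.  30.] [-63. 132.]
wrist vial 0.59 [281. 176.  34.  42.] [-72.  87.]
wrist cuvettes 0.45 [278. 343.   9.  15.] [ -75. -161.]
wrist cover 0.98 [377. 172. 110.  95.] [40. 92.]
wrist cover 0.65 [152. 340.  75.  25.] [-271. -169.]
top isolator 0.71 [312. 162.  50.  10.] [ 60. -95.]
top cuvettes 0.59 [317. 206.  18.  14.] [ -60. -134.]
top cuvettes 0.44 [292. 179. 100. 128.] [ -0. -49.]
top cover 0.8 [368. 322.  78.  81.] [-335. -324.]
top cover 0.78 [255. 158.  33.  47.] [38. 65.]
top cover 0.68 [383. 173.  23.  21.] [  72. -295.]
top beaker 0.86 [423. 178.  33.  27.] [  84. -406.]
top beaker 0.56 [133. 196.  45.  48.] [-141.  367.]
top reagent 0.9 [150. 141.  23.  22.] [ 21. 364.]
top reagent 0.83 [385. 172.  18.  24.] [  78. -299.]
```

```bash
python3 - <<'E'
from h import *
for n in("top","wrist"):
    c=get_calibration(n);im=capture(n).astype(int).max(2);d=cut_out(n,"isolator")[0]
    m=d["region"]&(im<95)
    ys,xs=np.nonzero(m);Q=((plane(n,np.c_[xs,ys],120,c)-[PX,PY,0])@RP)[:,:2]
    k=(Q[:,1]<-106);H=Q[k]
    print(n,k.sum(),"y",H[:,1].min().round(1),H[:,1].max().round(1),"slope deg",np.degrees(np.polyfit(H[:,1],H[:,0],1)[0]).round(2),"x at -130",np.polyval(np.polyfit(H[:,1],H[:,0],1),-130).round(1))
E
```

```text
top 73 y -159.0 -106.1 slope deg 3.52 x at -130 47.0
wrist 25 y -153.9 -140.4 slope deg -51.48 x at -130 34.1
```

```bash
python3 -c "
from cell import *
print(read_state()['t'],close_job())"
```

```text
the job is handed in; nothing more can be done
26.75 None
```

I handed the job in at 26.75 s with the middle-sized cover seated flush under the lip, the bolt home, and the isolator pushed to its on stop; the isolator's final angle was checked only by stop force, its sector and a coarse top view, because the fingers hid its handle up close.

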